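# Change the rewinder's feed at its H-gate lever

## Task

Change the feed of the label rewinder: push its black-knobbed lever along the gate, back to the cross channel, across, and into the slot marked by the green dot, right to the end of that slot, without running it to the end of a slot marked by another colour. Only push the knob, do not take it between the fingers, and leave the things lying about on the bench where they are. Then draw the hand clear.

Things in the scene. Friction and masses are not known exactly. Their poses are not given: they have to be found in the camera images.
- rewinder: grey label rewinder fixed to the bench (bench top z = 0), 240 mm deep (x) by 120 mm wide (y). Origin on the bench under the lever's pivot, which is at the same point; +x runs from the lever toward the label roll standing on it (roll's axis 122 mm behind the lever, roll 68 mm across, its spindle's top 97 mm above the bench), y to the left, z up
- gate (a point): centre of the steel gate plate's top, 85 mm above the rewinder's origin, same axes; plate x -58..58, y -53..53 mm. Slots 14 mm wide: a cross channel along y at x = 0, and three slots along x, from x -34 to +34 mm, at y = -26, 0 and +26. Solid plate fingers with round ends stand between the slots: the lever changes slot only with its stem within 2 mm of the channel's middle line (a few mm off, the round ends guide it)
- knob (a point): centre of the lever's black knob, a barrel 40 mm tall and 30 mm across, on a 10 mm steel stem; 152 mm up the lever from the pivot (underside 132, top 172 mm). Lever upright: 152 mm above the bench. At the end of a corner slot the knob centre is 45 mm along x and 43 mm along y from the upright position and 139 mm high. Site z points up along the lever
- stem (a point): point on the axis of the lever's stem 85 mm from the pivot, where it passes through the gate plate
- lever_fore (a joint): tilt of the lever along the slots, rad: 0 in the cross channel, +0.3 at the slot end on the rewinder's +x (roll) side, -0.3 at the other end. The lever stays where it is left; stiff by friction, about 1.5 N at the knob, plus hard stops at +-0.3
- lever_side (a joint): tilt of the lever across the slots, rad: 0 in the middle slot, +0.3 in the slot on the rewinder's +y side, -0.3 in the -y slot; the same friction and stops. At the start the lever is somewhere along the middle slot
- dot_green: green dot, the slot wanted; a flat disc 16 mm across and 2.5 mm thick on the gate plate, origin at the centre of its underside (on the plate's top). Just beyond the end of the corner slot it marks: in the rewinder's frame the dot is at x = +46 or -46 mm, y = +26 or -26 mm, and which dot is at which corner changes
- dot_red: red dot, a slot not wanted; a flat disc 16 mm across and 2.5 mm thick on the gate plate, origin at the centre of its underside (on the plate's top). Just beyond the end of the corner slot it marks: in the rewinder's frame the dot is at x = +46 or -46 mm, y = +26 or -26 mm, and which dot is at which corner changes
- dot_blue: blue dot, a slot not wanted; a flat disc 16 mm across and 2.5 mm thick on the gate plate, origin at the centre of its underside (on the plate's top). Just beyond the end of the corner slot it marks: in the rewinder's frame the dot is at x = +46 or -46 mm, y = +26 or -26 mm, and which dot is at which corner changes
- dot_yellow: yellow dot, a slot not wanted; a flat disc 16 mm across and 2.5 mm thick on the gate plate, origin at the centre of its underside (on the plate's top). Just beyond the end of the corner slot it marks: in the rewinder's frame the dot is at x = +46 or -46 mm, y = +26 or -26 mm, and which dot is at which corner changes
- blue_marker: marker with blue barrel end and white cap, 138x19x18 mm, loose, lying left of the rewinder; origin under its centre; not to be moved
- cutter: yellow snap cutter, 154x19x15 mm, loose, lying between the rewinder and the black hand-held scanner; origin under its centre; not to be moved
- tape: roll of red tape lying flat, 92 mm across, 19 mm high, loose, left of the rewinder; origin under its centre; not to be moved
- thermometer: yellow hand-held thermometer, 140x68x23 mm, loose, right of the black hand-held scanner; origin under its centre; not to be moved

How it is judged (in metres and radians):
At the end, for the whole second after the job is handed in: The lever rests at the end of the slot with the green dot (stem at the gate plate within 25 mm of the dot's centre, that is within about 4 mm of the slot's end), still; marker, cutter, tape and thermometer within 15 mm of where they lay (horizontal distance between stem and dot_green below 0.025 m and velocity of joint lever_fore between -0.05 and 0.05 rad/s and distance of each of blue_marker, cutter, tape, thermometer from where it was at the start of the episode below 0.015 m); the robot touches nothing.
It fails at once if the lever is run to the end of the slot with the red dot (horizontal distance between stem and dot_red below 0.025 m).
It fails at once if the lever is run to the end of the slot with the blue dot (horizontal distance between stem and dot_blue below 0.025 m).
It fails at once if the lever is run to the end of the slot with the yellow dot (horizontal distance between stem and dot_yellow below 0.025 m).
It fails at once if the knob or stem is taken between the fingers instead of pushed (x of the grasp point in the frame of knob between -0.012 and 0.012 m and y of the grasp point in the frame of knob between -0.012 and 0.012 m and z of the grasp point in the frame of knob between -0.06 and 0.034 m).
It fails at once if something lying on the bench is lifted or shoved (distance of any of blue_marker, cutter, tape, thermometer from where it was at the start of the episode above 0.02 m).
It also fails if it takes over 61 s, if anything falls off the work surface, if the arm or the gripper's body presses on something with over 40 N, if the wrist force passes 120 N, or if a joint passes its speed limit or range.

## Robot

A 6-joint arm with a two-finger parallel gripper is mounted at the origin on a cart in front of the work surface, level with it; the furniture and walls round the work are solid. World frame = base frame: x ahead of the robot, y to its left, z up, the work surface at z = 0. Lengths are in mm, angles in rad, forces in N, time in s.
With the tool pointing down it reaches from about 275 to 1000 mm from the base axis. Payload 8.4 kg.
Tool frame: the origin (TCP) lies on the centre line of the jaws, within the pads' length; the fingertips stand 17 mm ahead of it and the grasp point (between the pads) lies 2 mm behind it (r.tcp_to_tips is the z of the fingertips in the tool frame, in mm); z points along the fingers, y is the direction in which the jaws open and shut (so a half turn about z gives the same grasp; the last joint's range is limited). The gripper opens to 85 mm and grips with 20 to 120 N. Pads are 22 mm wide; open, the fingers measure 114 mm over their backs; the gripper's body (76 mm by 85 mm) begins 54 mm behind the grasp point. The pads swing forward as they close: fully open they stand 13 mm farther back than shut.
Start: joints at [-1.218, 0.353, 1.633, -0, 1.155, -0.002], TCP at [217.125, -586.076, 248.281] pointing down, gripper open.
Joint ranges: [-2.63, 2.63], [-0.92, 2.1], [0.06, 2.66], [-1.3, 4.44], [0, 2.69], [-3.02, 3.02]. Speed limits (rad/s): [2.22, 2.22, 2.79, 3.14, 3.14, 3.14].

## Interface

Orientations are given as [roll, pitch, yaw] about the fixed x, y, z axes, in that order (R = Rz(yaw) Ry(pitch) Rx(roll)).
In Python, from rig import r, cams, job gives the robot as it stands.
- The arm moves only by the tool drive_tool, never from a script. Its argument "deltas" is a list of rows, each a list of 4 numbers: the shift along the tool's x, y, z in cm, then the turn about the tool's z in rad. In form: [[x, y, z, roll], ...]. A call has 1 to 12 rows; each row shifts and turns the commanded pose from where the row before left it, along the tool's axes as they then stand; what a row does not reach is not made up. A row lasts 1/12 s, in which the tool goes at most 41.7 mm and 7.16 degrees, less where a joint would pass 70% of its speed; a pose out of reach is approached as far as the arm can. A call with a gripper value outside its range is refused whole. "jaw" is the closure, from 0 (fully open) to 1 (shut), set as the call begins (left out, the last holds). The fingers move at their own pace and stop on an object; "force" is the grip in N (left out, the last holds). Time passes only in rows, so rows that do not move let the fingers close. It gives the time, the measured TCP pose, the force and the opening at its end, in the units of the state.
- r.sense(): the state, without advancing time (a new reading comes with each control period).
- cams.grab_frame(name): name is "scene" or "side" or "wrist"; returns (picture, depth): 400x640x3 uint8, red, green, blue; 400x640 float32, mm along the optical axis (not along the pixel's ray), 0 where there is no reading.
- cams.camera_params(name): a dict with "fx", "fy", "cx", "cy" (pixels), "R" (3x3) and "t" (3): a world point X has camera coordinates R X + t. Camera axes: x right, y down, z forward; pixel columns grow to the right and rows downward; lengths in mm; the calibration is good to about 2 mm. A picture is of the moment at which its call begins: read the wrist's pose just before it. camera_params takes no time and is no camera call; for the wrist camera it gives the pose at the moment of the call.
- job.sign_off(): hands the job in, once; it reports no verdict.
The state is a dict: "clock": time; "qpos": joint angles; "qvel": joint speeds; "joint_efforts": joint torques, N m; "eef_pos": TCP position; "tcp_rot": TCP orientation; "contact_force": force on the tool from outside, world axes, zero at the start; "wrist_torque": the same for the moment, N m; "opening": opening from 0.0 (shut) to 1.0 (fully open).
Only numpy, scipy, OpenCV 4.12 (cv2) and the standard library are available. Lean on these libraries where they do the work, as an engineer would, in place of code of your own. Each camera call takes 0.05 s, during which the arm holds its last target. There are 200 camera calls.

## Working session

There is one attempt and no reset: what is moved stays moved. The work goes in short steps, Python scripts to look and compute and a tool call to move; the robot and the scene stay as the last step left them, time stands still between calls to the robot, and variables do not carry over. Pictures are saved under pics/ and viewed, about 8 in all and at most 12, crops included, and the job is handed in when it is done.

Besides the shell and the picture viewer there is one more tool, called after "Emit:" as name(argument=value, ...) on one line, values as JSON. drive_tool: Moves the arm, as the interface text tells. Its arguments: {"type":"object","properties":{"deltas":{"type":"array"},"jaw":{"type":"number"},"force":{"type":"number"}},"required":["deltas"]}

```bash
mkdir -p pics; ls; python3 - <<'E'
from rig import r,cams,job
import cv2,numpy as np
print(r.sense())
for n in ("scene","side"):
    p,d=cams.grab_frame(n); cv2.imwrite(f"pics/{n}0.png",p[:,:,::-1]); np.savez(f"pics/{n}0.npz",p=p,d=d)
    print(n,cams.camera_params(n))
E
```

```text
pics
{'clock': 0.0, 'qpos': array([-1.21838998e+00,  3.53654604e-01,  1.63412934e+00,  2.76343281e-05,
        1.15521640e+00, -2.41877735e-03]), 'qvel': array([-2.97045577e-04,  1.13376168e-03,  3.36761577e-04, -9.81789879e-05,
        8.42708077e-04,  8.99273353e-04]), 'joint_efforts': array([-1.56896469e-03, -6.05253053e+01, -3.42063081e+01, -1.67564081e-04,
        9.37186182e-03, -5.35036463e-06]), 'eef_pos': array([ 216.98102548, -585.64082976,  247.55969231]), 'tcp_rot': array([-3.14018503e+00, -2.86712397e-05,  3.54813934e-01]), 'contact_force': array([-0.18149589, -0.41840505, -0.02783172]), 'wrist_torque': array([-0.00646678, -0.05360915,  0.01128941]), 'opening': 1.0015451663595896}
scene {'fx': 487.6548490367545, 'fy': 487.6548490367545, 'cx': 314.0242828021698, 'cy': 198.4594540725914, 'R': array([[-0.44577105, -0.89512336,  0.00650638],
       [-0.6588179 ,  0.32315296, -0.67936083],
       [ 0.6060092 , -0.30712591, -0.73377553]]), 't': array([ 344.07202841,  356.16037262, 1271.26266892])}
side {'fx': 366.78701053853126, 'fy': 366.78701053853126, 'cx': 316.88154136994467, 'cy': 193.56042828517732, 'R': array([[-0.89512179, -0.44568876, -0.01088599],
       [-0.2355839 ,  0.49359507, -0.83717629],
       [ 0.37849333, -0.74681017, -0.5468248 ]]), 't': array([479.45238241, 134.47395794, 987.96961062])}
```

View pics/scene0.png

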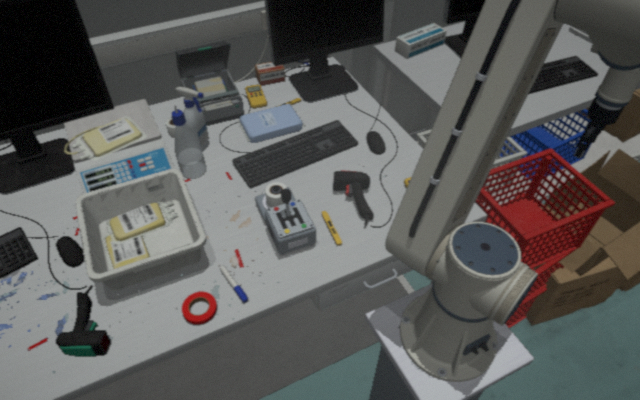

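View pics/side0.png

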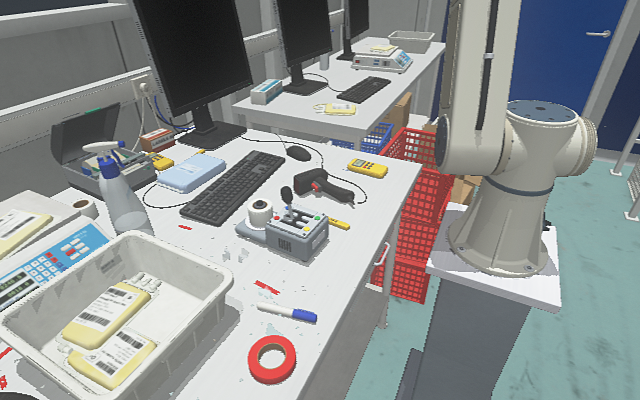

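The scene view shows the rewinder at about (287,222), with the lever leaning toward the roll. The side view shows it at about (290,225). Next I'll crop in on it and get positions from depth.

```bash
cat > h.py <<'E'
import numpy as np,cv2
from rig import r,cams,job
def plane(c,uv,z):
    d=c["R"].T@np.array([(uv[0]-c["cx"])/c["fx"],(uv[1]-c["cy"])/c["fy"],1]); o=-c["R"].T@c["t"]
    return o+d*(z-o[2])/d[2]
def proj(c,X):
    x=c["R"]@np.array(X,float)+c["t"]; return np.array([c["fx"]*x[0]/x[2]+c["cx"],c["fy"]*x[1]/x[2]+c["cy"]])
def dots(p,roi):
    x0,y0,x1,y1=roi; h=cv2.cvtColor(np.ascontiguousarray(p[y0:y1,x0:x1]),cv2.COLOR_RGB2HSV)
    H,S,V=[h[...,i].astype(int) for i in range(3)]
    out={}
    for n,hh in dict(red=(0,12),yellow=(20,36),green=(45,85),blue=(95,125)).items():
        m=(H>=hh[0])&(H<=hh[1])|((H>170) if n=="red" else False); m=m&(S>110)&(V>60)
        k,l,s,c=cv2.connectedComponentsWithStats(m.astype(np.uint8))
        out[n]=[(int(s[i,4]),(c[i]+[x0,y0]).round(1)) for i in range(1,k) if s[i,4]>4]
    return out
E
python3 - <<'E'
from h import *
a=[]
for n,roi in (("scene",(250,175,325,255)),("side",(230,180,340,270))):
    p=np.load(f"pics/{n}0.npz")["p"]; c=cams.camera_params(n)
    for k,v in dots(p,roi).items():
        for s,uv in v: print(n,k,s,uv,plane(c,uv,87).round(0))
    x0,y0,x1,y1=roi
    a.append(cv2.resize(p[y0:y1,x0:x1,::-1],(400,400*(y1-y0)//(x1-x0)),interpolation=cv2.INTER_CUBIC)[:320])
a=[np.pad(i,((0,430-i.shape[0]),(0,0),(0,0))) for i in a]
cv2.imwrite("pics/crop0.png",np.hstack(a))
E
```

```text
scene red 7 [276.  208.3] [528. 248.  87.]
scene yellow 15 [323.3 214.5] [445. 133.  87.]
scene yellow 12 [286.5 230.5] [437. 255.  87.]
scene blue 7 [292.  203.7] [524. 198.  87.]
side red 28 [314.7 186.7] [504.  75.  87.]
side red 18 [276.3 217.4] [527. 252.  87.]
side yellow 72 [333.9 221.9] [384. 205.  87.]
side yellow 20 [306.5 228.5] [435. 259.  87.]
side green 15 [317.1 217.6] [431. 207.  87.]
side blue 8 [286.4 207.2] [526. 201.  87.]
```

View pics/crop0.png

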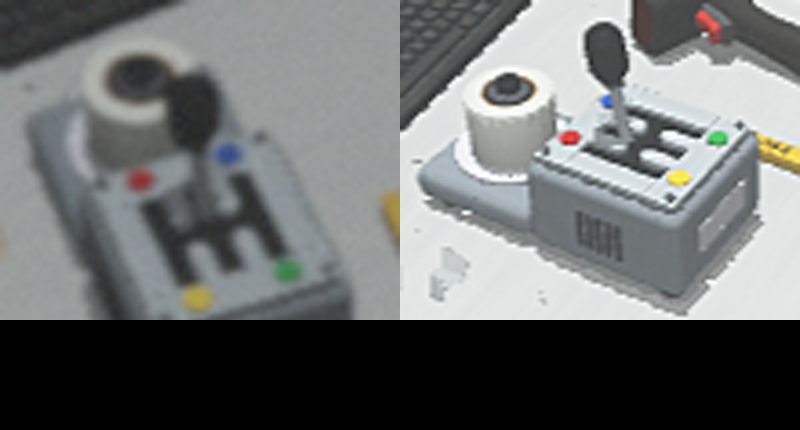

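```bash
cat >> h.py <<'E'
def tri(c1,u1,c2,u2):
    A=[];b=[]
    for c,u in ((c1,u1),(c2,u2)):
        for k,f,q in ((0,c["fx"],c["cx"]),(1,c["fy"],c["cy"])):
            w=(u[k]-q)/f; A.append(c["R"][k]-w*c["R"][2]); b.append(w*c["t"][2]-c["t"][k])
    return np.linalg.lstsq(np.array(A),np.array(b),rcond=None)[0]
O=np.array([480.,228.]); TH=np.arctan2(-6.75,93)
def toW(x,y): return O+[np.cos(TH)*x-np.sin(TH)*y,np.sin(TH)*x+np.cos(TH)*y]
def toR(p): d=np.array(p[:2])-O; return np.array([np.cos(TH)*d[0]+np.sin(TH)*d[1],-np.sin(TH)*d[0]+np.cos(TH)*d[1]])
def move(x,y,z):
    "tool-axis cm from the present TCP to rewinder-frame x,y at height z"
    s=r.sense(); p=s["eef_pos"]; q=s["tcp_rot"]; d=np.append(toW(x,y),z)-p; a=q[2]
    return np.array([np.cos(a)*d[0]+np.sin(a)*d[1],np.sin(a)*d[0]-np.cos(a)*d[1],-d[2]])/10
def knob(tag):
    "dark-knob centroid in both views near the present lever"
    C={};U={}
    for n,roi in (("scene",(268,178,306,222)),("side",(268,180,316,222))):
        p,d=cams.grab_frame(n); cv2.imwrite(f"pics/{n}{tag}.png",p[:,:,::-1]); C[n]=cams.camera_params(n)
E
python3 - <<'E'
from h import *
a,b=cams.camera_params("scene"),cams.camera_params("side")
print("TH",TH)
for n,u,v in (("knob",(286,196.2),(286.6,195.7)),("red",(276,208.3),(276.3,217.4)),("blue",(292,203.7),(286.4,207.2)),("yel",(286.5,230.5),(306.5,228.5))):
    X=tri(a,u,b,v); print(n,X.round(1),toR(X).round(1))
for t in (0,.1,.2,.3):
    X=np.append(toW(152*np.sin(t),0),152*np.cos(t)); print(t,proj(a,X).round(1),proj(b,X).round(1))
E
```

```text
TH -0.07245359608858848
knob [511.4 220.9 141.4] [31.8 -4.8]
red [530.3 247.5  83.5] [48.8 23.1]
blue [529.  196.   82.4] [ 51.2 -28.3]
yel [437.5 254.9  84.5] [-44.3  23.7]
0 [288.2 202.1] [295.5 196.2]
0.1 [286.4 198.6] [290.5 194.8]
0.2 [284.6 195.6] [285.6 194. ]
0.3 [282.9 193.1] [280.9 193.6]
```

Emit:
drive_tool(deltas=[[0, 0, -1, 0.107], [0, 0, -1, 0.107], [0, 0, -1, 0.107], [0, 0, -1, 0.107], [0, 0, 0, 0]], jaw=1, force=60)

```text
clock: 0.52
eef_pos: [217.4, -586.8, 289.9]
tcp_rot: [3.139, -0.001, -0.078]
contact_force: [-0.9, 0.3, 0.0]
opening: 0.298
```

Emit:
drive_tool(deltas=[[1, -3, 0, 0], [1, -3, 0, 0], [1, -3, 0, 0], [1, -3, 0, 0], [1, -3, 0, 0], [1, -3, 0, 0], [1, -3, 0, 0], [1, -3, 0, 0], [1, -3, 0, 0], [1, -3, 0, 0], [1, -3, 0, 0], [1, -3, 0, 0]])

```text
clock: 1.52
eef_pos: [363.1, -234.2, 287.7]
tcp_rot: [-3.141, 0.001, -0.069]
contact_force: [0.9, 0.6, -0.0]
opening: 0.0
```

Emit:
drive_tool(deltas=[[1, -3, 0, 0], [1, -3, 0, 0], [1, -3, 0, 0], [1, -3, 0, 0], [1, -3, 0, 0], [1, -3, 0, 0], [1, -3, 0, 0], [1, -3, 0, 0], [1, -3, 0, 0], [1, -3, 0, 0], [1, -3, 0, 0], [1, -3, 0, 0]])

```text
clock: 2.52
eef_pos: [509.1, 116.0, 287.5]
tcp_rot: [3.141, 0.001, -0.069]
contact_force: [0.4, 0.7, 0.1]
opening: 0.003
```

```bash
python3 - <<'E'
from h import *
print(move(78,-2,250), r.sense()["eef_pos"],r.sense()["tcp_rot"])
E
```

```text
[  4.12198396 -10.74136792   3.75414377] [509.13521685 116.03703166 287.5414377 ] [ 3.14132622e+00  7.41215492e-04 -6.88844119e-02]
```

Emit:
drive_tool(deltas=[[1, -2.7, 0, 0], [1, -2.7, 0, 0], [1, -2.7, 0, 0], [1.1, -2.6, 0, 0], [0, 0, 0, 0], [0, 0, 0, 0]])

```text
clock: 3.02
eef_pos: [557.6, 219.0, 287.0]
tcp_rot: [3.141, 0.002, -0.068]
contact_force: [-0.4, 0.0, 0.9]
opening: 0.001
```

```bash
python3 - <<'E'
from h import *
c=cams.camera_params("wrist"); p,d=cams.grab_frame("wrist"); cv2.imwrite("pics/w1.png",p[:,:,::-1])
print(r.sense()["eef_pos"],r.sense()["contact_force"])
for k,v in dots(p,(0,0,640,400)).items():
    for s,uv in v:
        if s>60: X=plane(c,uv,87); print(k,s,uv,X.round(1),toR(X).round(1))
E
```

```text
[557.2912136  218.10036738 287.21252967] [ 0.90132783 -0.1029484   0.35310866]
red 248 [534.8 117.9] [604.3 -16.4  87. ] [ 141.6 -234.7]
red 299 [490.5 159. ] [561.7  26.5  87. ] [  96.  -195.1]
red 122 [297.6 199.5] [527.6 251.2  87. ] [45.8 26.6]
red 295 [210.2 221.4] [506.5 361.2  87. ] [ 16.7 134.8]
red 1770 [130.  291.3] [412.6 488.4  87. ] [-86.  254.8]
yellow 180 [22.4 56. ] [701.9 518.1  87. ] [200.3 305.4]
yellow 76 [ 30.5 101.9] [657.7 527.3  87. ] [155.6 311.4]
yellow 2841 [616.8 218. ] [ 477.5 -136.3   87. ] [  23.9 -363.6]
yellow 1007 [401.4 222.8] [488.8 126.5  87. ] [  16.1 -100.6]
blue 122 [341.1 199.6] [524.  199.2  87. ] [ 46.  -25.5]
blue 280 [199.  295.3] [400.1 397.1  87. ] [-92.  162.9]
blue 663 [625.  379.3] [ 206.3 -217.3   87. ] [-240.8 -464. ]
blue 84 [593.3 389.9] [ 187.1 -174.5   87. ] [-263.  -422.6]
blue 75 [599.6 392.3] [ 181.3 -185.4   87. ] [-268.  -433.9]
```

View pics/w1.png

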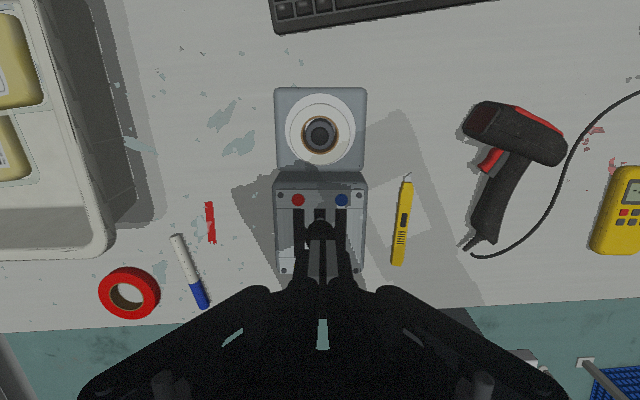

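The wrist view shows red at (297,199) and blue at (341,199). Both confirm the rewinder frame to about 1 mm, and the space between knob and roll is clear. Descending.

Emit:
drive_tool(deltas=[[0, 0, 3, 0], [0, 0, 3, 0], [0, 0, 3, 0], [0, 0, 3, 0], [0, 0, 2.5, 0], [0, 0, 0, 0], [0, 0, 0, 0]])

```text
clock: 3.65
eef_pos: [556.7, 216.8, 142.6]
tcp_rot: [3.14, 0.003, -0.073]
contact_force: [0.4, 1.0, 0.6]
opening: 0.002
```

Emit:
drive_tool(deltas=[[-0.5, -0.2, 0, 0], [-0.5, 0, 0, 0], [-0.5, 0, 0, 0], [-0.5, 0, 0, 0], [-0.5, 0, 0, 0], [-0.5, 0, 0, 0], [0, 0, 0, 0]])

```text
clock: 4.23
eef_pos: [527.4, 222.5, 143.7]
tcp_rot: [-3.141, -0.0, -0.073]
contact_force: [1.0, -0.2, 0.8]
opening: 0.001
```

```bash
python3 - <<'E'
from h import *
s=r.sense(); print(toR(s["eef_pos"]),s["eef_pos"],s["contact_force"])
E
```

```text
[47.63574682 -2.02683547] [527.36404595 222.53011989 143.73671373] [ 1.04185615 -0.22644019  0.75642275]
```

Emit:
drive_tool(deltas=[[-0.4, 0, 0, 0], [-0.4, 0, 0, 0], [-0.4, 0, 0, 0], [-0.4, 0, 0, 0], [-0.3, 0, 0, 0], [0, 0, 0, 0], [0, 0, 0, 0]])

```text
clock: 4.82
eef_pos: [508.7, 223.7, 143.1]
tcp_rot: [3.141, 0.001, -0.073]
contact_force: [-0.3, -0.2, -0.0]
opening: -0.003
```

```bash
python3 - <<'E'
from h import *
s=r.sense(); print(toR(s["eef_pos"]),s["eef_pos"],s["contact_force"])
a=[]
for n,roi in (("scene",(250,165,325,255)),("side",(240,165,340,270))):
    p,d=cams.grab_frame(n); x0,y0,x1,y1=roi; c=cams.camera_params(n)
    print(n,[proj(c,np.append(toW(x,y),z)).round(1) for x,y,z in ((0,0,85),(0,0,152),(0,-26,85))])
    i=cv2.resize(p[y0:y1,x0:x1,::-1],None,fx=4,fy=4,interpolation=cv2.INTER_CUBIC); a.append(np.pad(i,((0,430-i.shape[0]),(0,0),(0,0))))
cv2.imwrite("pics/c2.png",np.hstack(a))
E
```

```text
[28.93320251 -2.21906604] [508.69665428 223.69227499 143.12260456] [-0.28334122 -0.19721012 -0.02791336]
scene [array([289. , 217.5]), array([288.2, 202.1]), array([297.3, 215. ])]
side [array([296.6, 217.7]), array([295.5, 196.2]), array([302. , 212.6])]
```

View pics/c2.png

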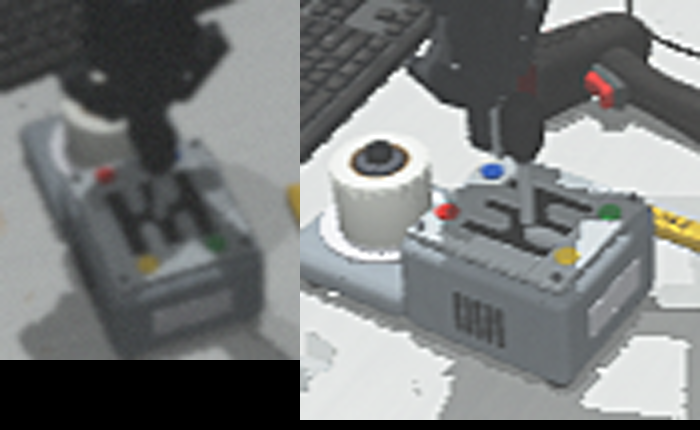

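The side crop shows the knob centred at about px (296,196). Upright would be (295.5,196.2), so the lever is nearly in the channel. I'll nudge it 2 mm more, then go round to the +y side.

Emit:
drive_tool(deltas=[[-0.2, 0, 0, 0], [0, 0, 0, 0], [0.5, 0, 0, 0], [1.5, 0, 0, 0], [0, -2.5, 0, 0], [0, -2.5, 0, 0], [-1.5, 0, 0, 0], [-1.5, 0, 0, 0], [-1.7, 0, 0, 0], [0, 0, 0, 0], [0, 0, 0, 0]])

```text
clock: 5.83
eef_pos: [483.8, 275.8, 143.3]
tcp_rot: [3.142, 0.0, -0.072]
contact_force: [0.4, 0.1, 0.8]
opening: -0.002
```

```bash
cat >> h.py <<'E'
def look(tag,pts):
    s=r.sense(); print("tcp",toR(s["eef_pos"]),s["eef_pos"][2],s["contact_force"].round(1),s["clock"]); a=[]
    for n,roi in (("scene",(250,165,325,255)),("side",(240,165,340,270))):
        p,d=cams.grab_frame(n); x0,y0,x1,y1=roi; c=cams.camera_params(n)
        print(n,[(4*(proj(c,np.append(toW(x,y),z))-[x0,y0])+[300*(n=="side"),0]).round(0) for x,y,z in pts])
        i=cv2.resize(p[y0:y1,x0:x1,::-1],None,fx=4,fy=4,interpolation=cv2.INTER_CUBIC); a.append(np.pad(i,((0,430-i.shape[0]),(0,0),(0,0))))
    cv2.imwrite(f"pics/{tag}.png",np.hstack(a))
E
python3 -c '
from h import *
look("c3",((0,0,85),(0,0,132),(0,0,152),(0,0,172)))'
```

```text
tcp [ 0.3316806  47.97406058] 143.3358600727313 [0.4 0.1 0.8] 5.8333
scene [array([156., 210.]), array([154., 167.]), array([153., 148.]), array([152., 129.])]
side [array([526., 211.]), array([523., 151.]), array([522., 125.]), array([521.,  98.])]
```

View pics/c3.png

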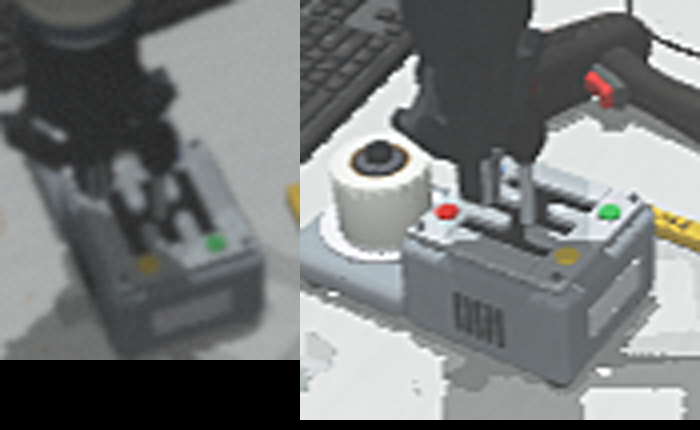

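The stem appears vertical at about (527,165–222) in the crop, which matches the channel. Pushing toward −y.

Emit:
drive_tool(deltas=[[0, 0.6, 0, 0], [0, 0.6, 0, 0], [0, 0.6, 0, 0], [0, 0.5, 0, 0], [0, 0.5, 0, 0], [0, 0.5, 0, 0], [0, 0.5, 0, 0]])

```text
clock: 6.52
eef_pos: [481.1, 237.2, 143.3]
tcp_rot: [-3.141, -0.0, -0.073]
contact_force: [-0.0, 1.8, 0.6]
opening: 0.003
```

Emit:
drive_tool(deltas=[[0, 0.4, 0, 0], [0, 0.4, 0, 0], [0, 0.4, 0, 0]])

```text
clock: 6.77
eef_pos: [480.1, 225.5, 143.2]
tcp_rot: [-3.142, 0.0, -0.073]
contact_force: [0.3, 0.8, -0.9]
opening: -0.004
```

Emit:
drive_tool(deltas=[[0, 0.3, 0, 0], [0, 0, 0, 0]])

```text
clock: 6.93
eef_pos: [479.8, 222.2, 143.1]
tcp_rot: [3.141, 0.0, -0.073]
contact_force: [-0.7, 1.0, 0.5]
opening: 0.003
```

```bash
python3 -c '
from h import *
look("c4",((0,-26,83),(0,-43,145),(0,0,85)))'
```

```text
tcp [ 0.17339526 -5.76176034] 143.14872237790652 [-0.7  1.   0.5] 6.9333
scene [array([189., 202.]), array([210., 138.]), array([156., 210.])]
side [array([548., 193.]), array([559., 102.]), array([526., 211.])]
```

View pics/c4.png

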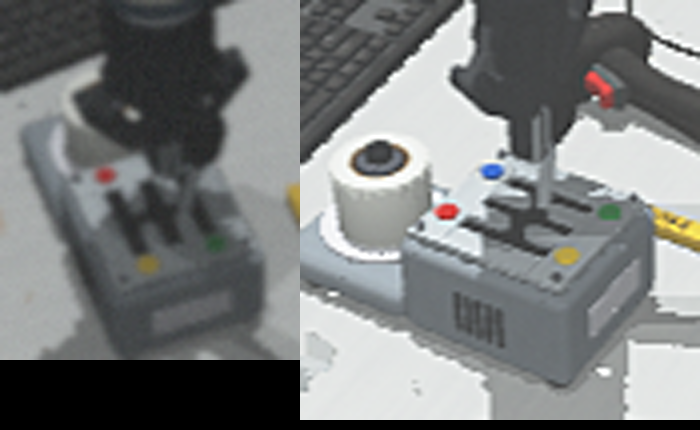

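The stem is now at about (545,205) in the side crop, against (548,193) expected for the −y slot. It's nearly there, so I'll push on to the stop.

Emit:
drive_tool(deltas=[[0, 0.3, 0, 0], [0, 0, 0, 0]])

```text
clock: 7.2
eef_pos: [479.7, 219.7, 143.2]
tcp_rot: [3.142, 0.0, -0.073]
contact_force: [0.0, 1.4, -0.3]
opening: 0.001
```

Emit:
drive_tool(deltas=[[0, 0.3, 0, 0], [0, 0, 0, 0]])

```text
clock: 7.37
eef_pos: [479.5, 216.6, 143.2]
tcp_rot: [3.141, 0.0, -0.073]
contact_force: [0.5, 1.2, -0.3]
opening: -0.003
```

Emit:
drive_tool(deltas=[[0, 0.3, 0, 0], [0, 0, 0, 0]])

```text
clock: 7.53
eef_pos: [479.3, 213.6, 143.3]
tcp_rot: [3.142, 0.0, -0.073]
contact_force: [1.1, 2.2, -0.8]
opening: 0.001
```

Emit:
drive_tool(deltas=[[0, 0.2, 0, 0], [0, 0, 0, 0]])

```text
clock: 7.7
eef_pos: [479.2, 212.0, 143.3]
tcp_rot: [-3.141, -0.0, -0.074]
contact_force: [-0.2, 3.9, -1.4]
opening: -0.006
```

Emit:
drive_tool(deltas=[[0, 0.2, 0, 0], [0, 0, 0, 0]])

```text
clock: 7.87
eef_pos: [479.2, 210.5, 143.2]
tcp_rot: [-3.14, -0.0, -0.074]
contact_force: [-0.0, 6.9, -2.9]
opening: 0.003
```

Emit:
drive_tool(deltas=[[0, 0.2, 0, 0], [0, 0, 0, 0]])

```text
clock: 8.03
eef_pos: [479.2, 209.1, 143.2]
tcp_rot: [-3.139, -0.001, -0.074]
contact_force: [-0.2, 10.9, -6.2]
opening: -0.004
```

The force rose to 11 N, so the side stop is reached. Backing off, then round to the roll side of the knob.

Emit:
drive_tool(deltas=[[0, -1, 0, 0], [0, -1.2, 0, 0], [1.5, 0, 0, 0], [1.5, 0, 0, 0], [1.5, 0, 0, 0], [0, 1.5, 0, 0], [0, 1.5, 0, 0], [0, 1.5, 0, 0], [0, 0, 0, 0], [0, 0, 0, 0]])

```text
clock: 8.87
eef_pos: [521.4, 180.5, 143.3]
tcp_rot: [3.141, 0.001, -0.075]
contact_force: [-0.1, 1.9, -0.2]
opening: -0.0
```

```bash
python3 -c '
from h import *
look("c5",((0,-26,83),(0,-43,145),(0,0,85)))'
```

```text
tcp [ 44.70842302 -44.40745178] 143.32474069293133 [-0.1  1.9 -0.2] 8.8667
scene [array([189., 202.]), array([210., 138.]), array([156., 210.])]
side [array([548., 193.]), array([559., 102.]), array([526., 211.])]
```

View pics/c5.png

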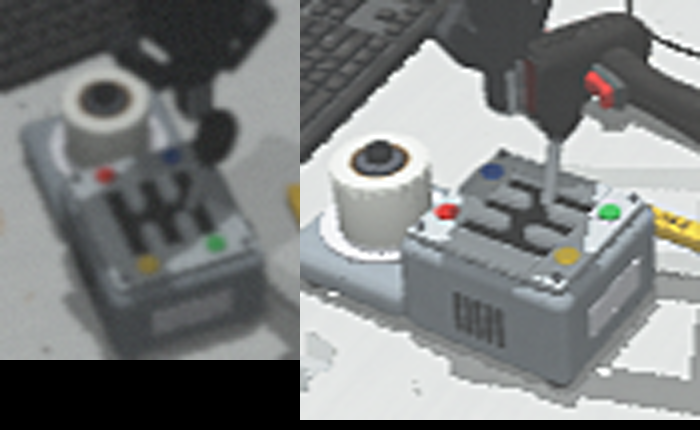

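The knob is at (215,135) in the scene crop, where (210,138) was expected for the right slot, and the finger is behind it. Pushing toward the green dot.

Emit:
drive_tool(deltas=[[-0.5, 0, 0, 0], [-0.5, 0, 0, 0], [-0.5, 0, 0, 0], [-0.5, 0, 0, 0], [-0.5, 0, 0, 0], [-0.5, 0, 0, 0], [-0.5, 0, 0, 0], [-0.5, 0, 0, 0]])

```text
clock: 9.63
eef_pos: [482.3, 184.7, 143.5]
tcp_rot: [-3.141, -0.001, -0.073]
contact_force: [4.6, -2.2, -1.7]
opening: -0.001
```

Emit:
drive_tool(deltas=[[-0.4, 0, 0, 0], [-0.4, 0, 0, 0], [-0.4, 0, 0, 0], [-0.4, 0, 0, 0], [0, 0, 0, 0]])

```text
clock: 10.05
eef_pos: [465.0, 185.7, 143.1]
tcp_rot: [3.141, 0.002, -0.073]
contact_force: [-0.0, -0.4, 0.2]
opening: -0.001
```

Emit:
drive_tool(deltas=[[-0.3, 0, 0, 0], [-0.2, 0, 0, 0], [0, 0, 0, 0]])

```text
clock: 10.3
eef_pos: [460.7, 186.2, 143.3]
tcp_rot: [3.142, 0.001, -0.073]
contact_force: [-0.4, 0.3, -0.3]
opening: 0.002
```

Emit:
drive_tool(deltas=[[-0.2, 0, 0, 0], [-0.2, 0, 0, 0], [0, 0, 0, 0]])

```text
clock: 10.55
eef_pos: [457.8, 186.5, 143.4]
tcp_rot: [-3.141, -0.002, -0.073]
contact_force: [5.0, -1.0, -4.0]
opening: 0.001
```

Emit:
drive_tool(deltas=[[-0.2, 0, 0, 0], [-0.2, 0, 0, 0], [0, 0, 0, 0]])

```text
clock: 10.8
eef_pos: [455.5, 186.9, 143.7]
tcp_rot: [-3.141, -0.005, -0.073]
contact_force: [10.5, -1.0, -7.7]
opening: -0.003
```

Emit:
drive_tool(deltas=[[0.5, 0, 0, 0], [1.5, 0, 0, 0], [2, 0, 0, 0], [1, 0, -1.5, 0], [0, 0, -3, 0], [0, 0, -3, 0], [0, -2, -3, 0], [0, -3, -2, 0], [1, -3, 0, 0], [1, -3, 0, 0], [0, 0, 0, 0], [0, 0, 0, 0]])

```text
clock: 11.8
eef_pos: [530.6, 292.3, 267.7]
tcp_rot: [3.141, 0.001, -0.071]
contact_force: [-0.2, 0.5, -0.2]
opening: 0.004
```

```bash
python3 -c '
from h import *
look("c6",((-34,-26,79),(-45,-43,139),(-46,-26,87)))
for n,roi in (("scene",(250,175,325,255)),("side",(230,180,340,270))):
    p,d=cams.grab_frame(n); print(n,dots(p,roi))
'
```

```text
tcp [45.82919522 67.81272444] 267.70965785241305 [-0.2  0.5 -0.2] 11.8
scene [array([206., 238.]), array([233., 188.]), array([212., 243.])]
side [array([592., 213.]), array([619., 129.]), array([608., 209.])]
scene {'red': [(6, array([276. , 208.5]))], 'yellow': [(13, array([323.5, 214.5])), (9, array([286.3, 230.9]))], 'green': [], 'blue': [(6, array([292. , 203.5]))]}
side {'red': [(29, array([314.4, 186.5])), (18, array([276.3, 217.4]))], 'yellow': [(71, array([334. , 221.9])), (18, array([306.4, 228.6]))], 'green': [(13, array([317. , 217.8]))], 'blue': [(15, array([287.7, 207.3]))]}
```

View pics/c6.png

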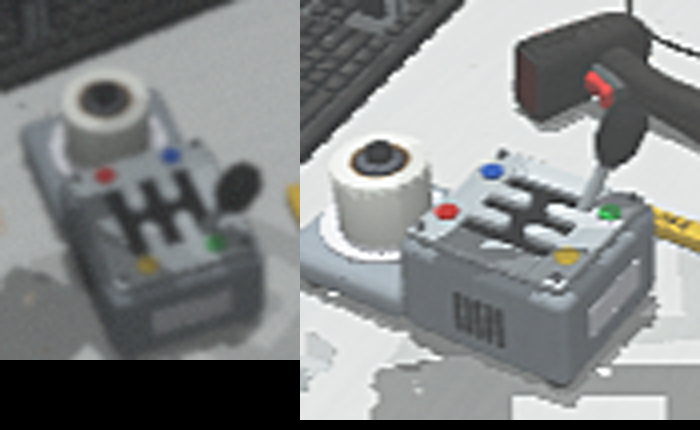

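The knob is at (238,187) in the scene crop and (621,130) in the side crop. The expected slot-end positions were (233,188) and (619,129), so the lever is at the end of the green slot. The hand is clear and the force reads zero.

```bash
python3 -c '
from h import *
s=r.sense(); print(s["contact_force"],abs(s["qvel"]).max()); print(job.sign_off())'
```

```text
[-0.05298642  0.24871426  0.08663989] 0.005849381688455962
the job is handed in; nothing more can be done
None
```

The lever is at the end of the green-dot slot (the near-right corner, −x, −y), and I handed the job in after about 12 s of robot time. I pushed it with the shut fingertips only: back to the cross channel, across to the right-hand slot, then along to the green end.

**Lever position:** in the last pictures the knob was within about 1.5 image pixels of where it should be at the slot end, in both views. I stopped pushing at about 10 N against the stop.

**Hand:** it was drawn clear, with TCP height 268 mm, contact force about zero and the arm still.

**Loose items:** all tool motion near the bench stayed above z = 125 mm, and I saw no contact with the marker, cutter, tape or thermometer. I did not re-measure all four afterwards; only the visible part of the cutter was checked, and it had not moved.

**One check came up empty:** the colour mask found no green dot in the scene camera, before or after the move. The side camera did find it, and it is visible by eye in both views.

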